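# Put the folding rule away under the till's half cover

### The job

Put the folding rule away in the small wooden tool till. The till's opening is shorter than the rule, so tilt the rule, dip one end through the opening and under the fixed cover, then lay it down level so that it lies flat on the till's floor, wholly inside, and let go. Leave the chisel, the short stick and the tape measure where they are.

Things in the scene. Friction and masses are not known exactly. Their poses are not given: they have to be found in the camera images.
- rule: folded yellow folding rule, a straight bar 233 mm long, 16 mm wide and 16 mm high, 0.08 to 0.15 kg, lying loose on the bench. Origin: centre of its underside; its own y axis runs along its length, z up. Either end may go first.
- rule_end_a (a point): centre of the rule's end on its own +y side (116 mm along y from the middle, 8 mm above the underside)
- rule_end_b (a point): centre of the rule's end on its own -y side (116 mm along -y from the middle, 8 mm above the underside)
- till: shallow pale wooden box fixed to the bench, half covered, its long side to the robot; outside 150 (x) by 310 (y) by 58 mm high, walls 10 mm, floor 6 mm thick, inside 130 by 290 mm. Origin: centre of its underside; y along it, z up. A fixed cover 6 mm thick, flush with the wall tops (underside at z = 52 mm), closes it from y = +15 mm to the +y end wall.
- till_opening (a point): centre of the till's opening, at the height of the wall tops (58 mm): x = 0, y = -65 mm in the till's frame. The opening is 160 mm long (y = -145 to +15 mm) and 130 mm wide; the till's +y axis points from here to the cover.
- chisel: chisel with a wooden handle, 227 mm long, 27 mm thick, lying near the rule; its y axis runs along it. A bystander: it and the rule may have changed places.
- stick: short flat wooden stick, 110 x 12 x 8 mm, y axis along it. A bystander.
- tape: tape measure, 88 x 36 x 62 mm high. A bystander.

How it is judged:
On the way:
1. the rule dips tilted into the till: one end inside the till below the cover's underside, the other end still higher than that (((x of rule_end_a in the frame of till between -0.067 and 0.067 m and y of rule_end_a in the frame of till between -0.148 and 0.148 m and z of rule_end_a in the frame of till between 0 and 0.052 m and height (world z) of rule_end_b above 0.052 m) or (x of rule_end_b in the frame of till between -0.067 and 0.067 m and y of rule_end_b in the frame of till between -0.148 and 0.148 m and z of rule_end_b in the frame of till between 0 and 0.052 m and height (world z) of rule_end_a above 0.052 m))), for 0.1 s.
At the end, for the whole second after the job is handed in: the folding rule lies at rest inside the till: both its ends within the inside walls and with their centres less than 40 mm above the bench (14 mm when flat on the floor), so it is level to about 6 degrees and partly under the cover (x of rule_end_a in the frame of till between -0.067 and 0.067 m and y of rule_end_a in the frame of till between -0.148 and 0.148 m and z of rule_end_a in the frame of till between 0 and 0.04 m and x of rule_end_b in the frame of till between -0.067 and 0.067 m and y of rule_end_b in the frame of till between -0.148 and 0.148 m and z of rule_end_b in the frame of till between 0 and 0.04 m and linear speed of rule below 0.02 m/s); the robot touches nothing.
It fails at once if the chisel is pushed more than 30 mm (distance of chisel from where it was at the start of the episode above 0.03 m).
It fails at once if the short stick is pushed more than 30 mm (distance of stick from where it was at the start of the episode above 0.03 m).
It fails at once if the tape measure is pushed more than 30 mm (distance of tape from where it was at the start of the episode above 0.03 m).
It also fails if it takes over 38 s, if anything falls off the work surface, if the arm or the gripper's body presses on something with over 40 N, if the wrist force passes 120 N, or if a joint passes its speed limit or range.

### The arm

A 6-joint arm with a two-finger parallel gripper is mounted at the origin on a cart in front of the work surface, level with it; the furniture and walls round the work are solid. World frame = base frame: x ahead of the robot, y to its left, z up, the work surface at z = 0. Lengths are in m, angles in rad, forces in N, time in s.
With the tool pointing down it reaches from about 0.35 to 0.875 m from the base axis. Payload 15.5 kg.
Tool frame: the origin (TCP) lies on the front face of the gripper's body, between the roots of the fingers; the fingertips stand 73 mm ahead of it and the grasp point (between the pads) lies arm.grip_depth ahead of it (arm.grip_depth is the distance from the TCP to the grasp point, in m); z points along the fingers, y is the direction in which the jaws open and shut (so a half turn about z gives the same grasp; the last joint's range is limited). The gripper opens to 85 mm and grips with 20 to 120 N. Pads are 22 mm wide; open, the fingers measure 114 mm over their backs; the gripper's body (76 mm by 85 mm) begins 54 mm behind the grasp point. The pads swing forward as they close: fully open they stand 13 mm farther back than shut.
Start: joints at [-1.325, 0.494, 1.345, -0, 1.302, -0.096], TCP at [0.209, -0.589, 0.304] pointing down, gripper open.
Joint ranges: [-2.91, 2.91], [-0.82, 2.16], [0.22, 2.67], [-1.22, 4.37], [0.12, 2.79], [-3.08, 3.08]. Speed limits (rad/s): [1.89, 1.89, 2.57, 3.01, 3.01, 3.01].

### API

Orientations are given as a rotation vector (axis times angle).
In Python, from cell import arm, claw, inverse_kinematics, cams, workorder, models, monitor gives the robot as it stands. Calls block until the motion is done:
- arm.movep(position, orientation): joint-space move of the TCP to a pose.
- arm.move_straight(position, frame=None, feed=0.15): straight line of the TCP; frame=None keeps the orientation; feed is the mean speed in m/s.
- arm.move_j(angles): joint-space move.
- claw.grip(opening, grip_force=None): opening from 0.0 (shut) to 1.0 (fully open); grip_force is the grip in N (None keeps the last); returns when the fingers have stopped.
- arm.wait(seconds).
- inverse_kinematics(position, orientation): joint angles nearest the present ones, or None.
- cams.grab_frame(name): name is "scene" or "top" or "wrist"; returns the picture (420x560x3 uint8, blue, green, red); there is no depth.
- cams.calibration(name): a dict with "camera_matrix" (3x3 intrinsics, pixels), "T" (4x4, takes a point from camera to world coordinates). Camera axes: x right, y down, z forward; pixel columns grow to the right and rows downward; lengths in m; the calibration is good to about 2 mm. The wrist camera is an equidistant fisheye: a pixel r from the principal point sees the ray r / f radians off the axis. A picture is of the moment at which its call begins: read the wrist's pose just before it. calibration takes no time and is no camera call; for the wrist camera it gives the pose at the moment of the call.
A pose or a line that the arm cannot do raises arm.Unreachable and nothing moves.
- workorder.job_done(): hands the job in, once; it reports no verdict.
Trained networks look in the newest picture that a camera, given by its name, has taken for a name from the list of things; names that differ only in an ending like _2 or _b are one class to them, and where a whole thing is asked for, a point or a joint stands for the part that bears it (a point fixed in the world has none). Each returns a list of dicts, best first, with "conf" (0 to 1); they miss things now and then, are a little off and sometimes report something else, mostly with a low value. They report only what shows in the picture. A call takes as long as a camera call.
- models.find_in(camera, thing): "xyz" ([x, y, z] in m, in world coordinates, good to about 4 mm: the middle of the surface that is visible of it).
- models.masks_of(camera, thing): "region" (420x560 bool, what is visible of it).
- models.place_of(camera, thing): "xyz" ([x, y, z] in m, in world coordinates, good to about 4 mm: a listed point, or the origin of a listed thing).
Readings, each from a call of its own:
- monitor.current_clock(): time.
- monitor.current_joint_positions(): joint angles.
- monitor.current_qvel(): joint speeds.
- monitor.current_tau(): joint torques, N m.
- monitor.current_tool_pos(): TCP position.
- monitor.current_ee_rot(): TCP orientation.
- monitor.current_ft_force(): force on the tool from outside, world axes, zero at the start.
- monitor.current_ft_torque(): the same for the moment, N m.
- monitor.current_gripper_width(): opening from 0.0 (shut) to 1.0 (fully open).
Only numpy, scipy, OpenCV 4.12 (cv2) and the standard library are available. Lean on these libraries where they do the work, as an engineer would, in place of code of your own. Each camera call takes 0.05 s, during which the arm holds its last target.

## Working session

There is one attempt and no reset: what is moved stays moved. The work goes in short steps, each a Python script; the robot and the scene stay as the last script left them, time stands still between calls to the robot, and variables do not carry over. Pictures are saved under pics/ and viewed, and the job is handed in when it is done.

```bash
mkdir -p pics; ls; python3 - <<'E'
from cell import arm, claw, cams, models, monitor
import cv2, numpy as np
for n in ("scene","top"):
    im=cams.grab_frame(n); cv2.imwrite(f"pics/{n}0.png",im)
    for t in ("rule","rule_end_a","rule_end_b","till","till_opening","chisel","stick","tape"):
        r=models.place_of(n,t)
        print(n,t,[(np.round(d["xyz"],3).tolist(),round(d["conf"],2)) for d in r[:2]])
print(arm.grip_depth, monitor.current_clock(), monitor.current_ee_rot())
print(cams.calibration("top"))
E
```

```text
pics
scene rule [([0.466, -0.221, 0.0], 0.98)]
scene rule_end_a [([0.493, -0.107, 0.004], 0.97), ([0.591, -0.244, 0.001], 0.53)]
scene rule_end_b [([0.493, -0.107, 0.004], 0.97), ([0.591, -0.244, 0.001], 0.53)]
scene till [([0.459, 0.171, 0.002], 0.84)]
scene till_opening [([0.754, -0.087, -0.002], 0.68)]
scene chisel [([0.591, -0.248, -0.001], 0.61)]
scene stick [([0.757, -0.084, 0.0], 0.65)]
scene tape [([0.743, 0.153, -0.002], 0.65)]
top rule [([0.437, 0.108, 0.06], 0.42)]
top rule_end_a [([0.441, -0.324, 0.011], 0.8), ([0.49, -0.103, 0.009], 0.76)]
top rule_end_b [([0.441, -0.324, 0.011], 0.8), ([0.49, -0.103, 0.009], 0.76)]
top till [([0.463, 0.164, 0.001], 0.63)]
top till_opening []
top chisel [([0.592, -0.244, 0.003], 0.72)]
top stick [([0.754, -0.086, -0.002], 0.5)]
top tape [([0.743, 0.157, 0.002], 0.72), ([0.754, -0.085, 0.001], 0.44)]
0.0539 0.9 [-3.09605502e+00 -5.32748001e-01  8.22031582e-06]
{'camera_matrix': array([[501.82439337,   0.        , 270.28837483],
       [  0.        , 501.82439337, 212.73058933],
       [  0.        ,   0.        ,   1.        ]]), 'T': array([[ 0.18608179, -0.96283752,  0.19574851,  0.38509853],
       [-0.98253146, -0.18282612,  0.03473519, -0.07256535],
       [ 0.0023436 , -0.19879266, -0.98003877,  1.12589422],
       [ 0.        ,  0.        ,  0.        ,  1.        ]])}
```

View pics/top0.png

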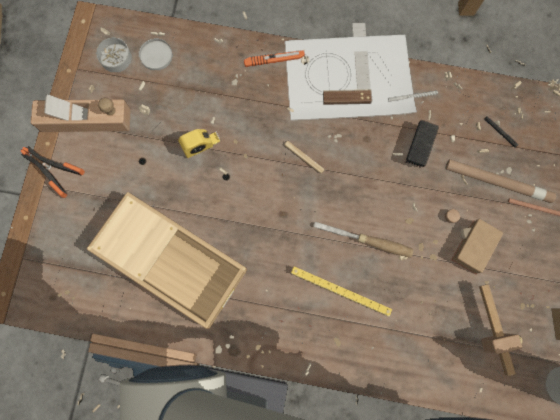

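View pics/scene0.png

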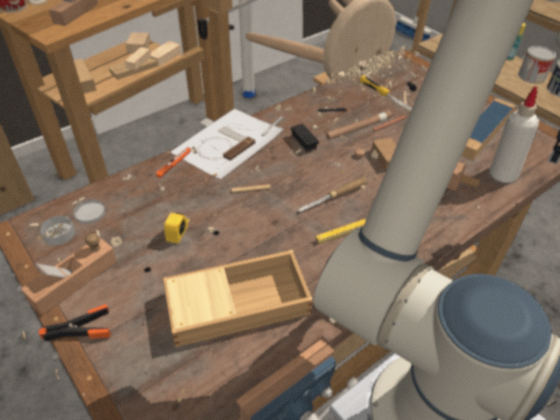

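The top view shows the rule from about (293,270) to (390,311). The till sits at the lower left, with its cover on the image's upper-left half. Next I'll measure both precisely.

```bash
cat > h.py <<'E'
from cell import arm, claw, cams, models, monitor, inverse_kinematics, workorder
import cv2, numpy as np
from scipy.spatial.transform import Rotation as R
def px2w(cam,uv,z,c=None):
    c=c or cams.calibration(cam);K=c["camera_matrix"];T=c["T"]
    uv=np.atleast_2d(np.asarray(uv,float))
    d=np.c_[(uv-K[[0,1],[2,2]])/K[[0,1],[0,1]],np.ones(len(uv))]@T[:3,:3].T
    o=T[:3,3]; return o+d*((z-o[2])/d[:,2])[:,None]
def w2px(cam,p):
    c=cams.calibration(cam);K=c["camera_matrix"];T=c["T"]
    q=(np.atleast_2d(p)-T[:3,3])@T[:3,:3]; q=q@K.T; return q[:,:2]/q[:,2:]
E
python3 - <<'E'
from h import *
im=cams.grab_frame("top")
for t in ("rule","till"):
    for d in models.masks_of("top",t)[:3]:
        m=d["region"].astype(np.uint8); 
        cs,_=cv2.findContours(m,cv2.RETR_EXTERNAL,cv2.CHAIN_APPROX_NONE)
        c=max(cs,key=cv2.contourArea); b=cv2.boxPoints(cv2.minAreaRect(c))
        print(t,d["conf"],m.sum(),b.round(1).tolist()); print(px2w("top",b,0.012 if t=="rule" else 0.058).round(4).tolist())
cv2.imwrite("pics/till_c.png",cv2.resize(im[185:335,80:255],None,fx=4,fy=4,interpolation=cv2.INTER_CUBIC))
cv2.imwrite("pics/rule_c.png",cv2.resize(im[215:325,280:420],None,fx=5,fy=5,interpolation=cv2.INTER_CUBIC))
E
```

```text
rule 0.91 908 [[289.1000061035156, 274.3999938964844], [293.1000061035156, 265.20001220703125], [393.1000061035156, 308.20001220703125], [389.1000061035156, 317.3999938964844]]
[[0.4788, -0.0998, 0.012], [0.5004, -0.1048, 0.012], [0.4488, -0.3358, 0.012], [0.4277, -0.3301, 0.012]]
till 0.91 10127 [[86.4000015258789, 249.5], [125.5999984741211, 189.10000610351562], [247.8000030517578, 268.20001220703125], [208.60000610351562, 328.6000061035156]]
[[0.4463, 0.3365, 0.058], [0.5912, 0.2866, 0.058], [0.4714, -0.0101, 0.058], [0.3336, 0.0453, 0.058]]
till 0.74 819 [[290.3999938964844, 273.70001220703125], [293.79998779296875, 265.79998779296875], [392.20001220703125, 307.8999938964844], [388.79998779296875, 315.8999938964844]]
[[0.4767, -0.1011, 0.058], [0.4947, -0.1053, 0.058], [0.4463, -0.323, 0.058], [0.4288, -0.3183, 0.058]]
```

View pics/till_c.png

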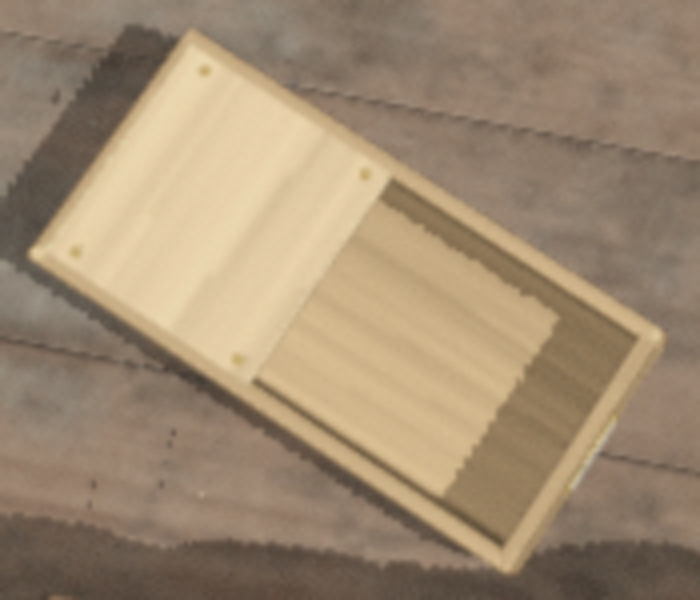

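View pics/rule_c.png

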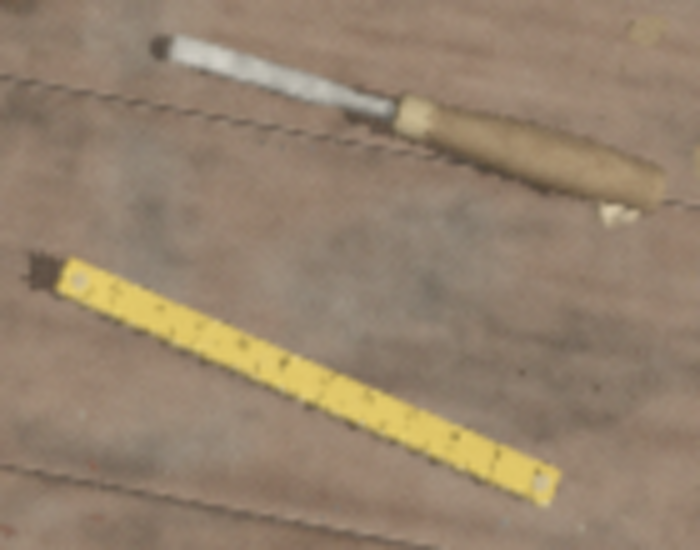

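```bash
python3 - <<'E'
from h import *
c=px2w("top",np.array([(190,30),(30,252),(512,572),(664,340),(390,180),(250,382)])/4+np.array([80,185])-.375,.058)
print(c.round(4).tolist()); ctr=c[:4].mean(0); yv=(c[0]+c[1]-c[2]-c[3])[:2]; print(ctr, np.linalg.norm(yv)/2, np.degrees(np.arctan2(yv[1],yv[0])))
xv=(c[0]+c[3]-c[1]-c[2])[:2]; print(np.linalg.norm(xv)/2,np.degrees(np.arctan2(xv[1],xv[0])))
yh=yv/np.linalg.norm(yv); print("cover edge y",(c[4:,:2]-ctr[:2])@yh)
r=px2w("top",np.array([(70,257),(562,470),(548,506),(57,292)])/5+np.array([280,215])-.4,.016)
v=(r[0]+r[3]-r[1]-r[2])[:2]; print("rule",r.mean(0),np.linalg.norm(v)/2,np.degrees(np.arctan2(v[1],v[0])))
# scene cam check of rule
print(w2px("scene",[[0.466,-0.218,.016],[*ctr[:2],.058]]))
c=cams.calibration("wrist"); print(c, monitor.current_tool_pos())
E
```

```text
[[0.5852, 0.2816, 0.058], [0.4505, 0.3361, 0.058], [0.3352, 0.0477, 0.058], [0.4676, -0.0062, 0.058], [0.5244, 0.1557, 0.058], [0.4052, 0.2042, 0.058]]
[0.45959781 0.16479993 0.058     ] 0.31071459837613674 67.99538822160201
0.14412496160382232 -22.096967827162228
cover edge y [0.0158268  0.01617444]
rule [ 0.46466343 -0.21776692  0.016     ] 0.23181641123950267 77.23069818499678
[[355.1366436  223.56479048]
 [236.18337947 287.95276806]]
{'camera_matrix': array([[325.1922621,   0.       , 279.1514649],
       [  0.       , 325.1922621, 212.4121326],
       [  0.       ,   0.       ,   1.       ]]), 'T': array([[ 0.33498358, -0.90972884, -0.245315  ,  0.2706019 ],
       [-0.94222302, -0.32379975, -0.08584582, -0.56714714],
       [-0.00133652,  0.25989838, -0.96563505,  0.37413516],
       [ 0.        ,  0.        ,  0.        ,  1.        ]])} [ 0.2088999  -0.58907488  0.30389518]
```

```bash
cat >> h.py <<'E'
TC=np.array([0.4598,0.1655]); TY=np.radians(67.95)
RC=np.array([0.4647,-0.2178]); RY=np.radians(77.2)
S=-0.05; TIP=0.075; L=.233
def frame(yaw,th,flip):
    u=np.array([np.cos(th)*np.cos(yaw),np.cos(th)*np.sin(yaw),-np.sin(th)])
    n=np.array([np.sin(th)*np.cos(yaw),np.sin(th)*np.sin(yaw),np.cos(th)])
    y=np.cross(-n,u); s=-1 if flip else 1
    return u,n,R.from_matrix(np.c_[s*u,s*y,-n]).as_rotvec()
def bench(h,flip,off=0):
    u,n,r=frame(RY,0,flip); return np.r_[RC,0]+S*u+np.array([0,0,TIP+h]),r
def till(yL,zL,deg,flip,ds=0.,dx=0.):
    "lead bottom corner at till y,z"
    u,n,r=frame(TY,np.radians(deg),flip)
    yh=np.array([np.cos(TY),np.sin(TY),0]); xh=np.array([np.sin(TY),-np.cos(TY),0])
    lead=np.r_[TC,0]+yh*yL+np.array([0,0,zL])+xh*dx
    return lead+(-L/2+S-ds)*u+TIP*n, r
WP=[(-.015,.10,25),(-.015,.016,25),(.050,.016,20),(.080,.014,14),(.100,.012,11),(.118,.010,5),(.120,.008,0)]
E
python3 - <<'E'
from h import *
for f in (0,1):
    print(f)
    for p,r in [bench(.1,f),bench(0,f)]+[till(*w,f) for w in WP]:
        q=inverse_kinematics(p,r); print(np.round(p,3),None if q is None else np.round(q,2))
E
```

```text
0
[ 0.454 -0.267  0.175] [-0.64  0.53  1.73 -0.    0.88 -0.42]
[ 0.454 -0.267  0.075] [-0.64  0.7   1.79 -0.    0.65 -0.42]
[0.409 0.041 0.238] [ 0.18  0.41  1.82 -0.39  1.19  0.77]
[0.409 0.041 0.154] [ 0.18  0.56  1.89 -0.44  0.99  0.87]
[0.429 0.091 0.143] [ 0.24  0.58  1.84 -0.35  0.96  0.86]
[0.436 0.107 0.127] [ 0.22  0.59  1.86 -0.27  0.85  0.8 ]
[0.441 0.12  0.117] [ 0.22  0.6   1.87 -0.22  0.8   0.77]
[0.444 0.127 0.099] [ 0.19  0.62  1.9  -0.12  0.67  0.67]
[0.442 0.122 0.083] [0.14 0.64 1.96 0.   0.55 0.52]
1
[ 0.454 -0.267  0.175] [-0.64  0.53  1.73 -0.    0.88  2.72]
[ 0.454 -0.267  0.075] [-0.64  0.7   1.79 -0.    0.65  2.72]
[0.409 0.041 0.238] [ 0.18  0.41  1.82 -0.39  1.19 -2.37]
[0.409 0.041 0.154] [ 0.18  0.56  1.89 -0.44  0.99 -2.27]
[0.429 0.091 0.143] [ 0.24  0.58  1.84 -0.35  0.96 -2.28]
[0.436 0.107 0.127] [ 0.22  0.59  1.86 -0.27  0.85 -2.34]
[0.441 0.12  0.117] [ 0.22  0.6   1.87 -0.22  0.8  -2.37]
[0.444 0.127 0.099] [ 0.19  0.62  1.9  -0.12  0.67 -2.47]
[0.442 0.122 0.083] [ 0.14  0.64  1.96  0.    0.55 -2.62]
```

```bash
python3 - <<'E'
from h import *
claw.grip(0.7)
p,r=bench(.09,0); arm.movep(p,r)
im=cams.grab_frame("wrist"); cv2.imwrite("pics/w1.png",im)
c=cams.calibration("wrist");K=c["camera_matrix"];T=c["T"]
u=frame(RY,0,0)[0]; y=np.array([u[1],-u[0],0])
P=np.array([np.r_[RC,.016]+a*u+b*y for a,b in((.1165,.008),(.1165,-.008),(-.1165,-.008),(-.1165,.008))])
q=(P-T[:3,3])@T[:3,:3]; th=np.arctan2(np.hypot(q[:,0],q[:,1]),q[:,2]); 
px=q[:,:2]/np.hypot(q[:,0],q[:,1])[:,None]*(th*K[0,0])[:,None]+K[:2,2]
print(px.round(1).tolist(), monitor.current_clock())
cv2.polylines(im,[px.round().astype(int)],True,(255,0,255),1); cv2.imwrite("pics/w1o.png",im)
E
```

```text
[[290.5, -14.2], [267.1, -14.2], [268.8, 302.1], [289.4, 302.1]] 3.0583
```

View pics/w1o.png

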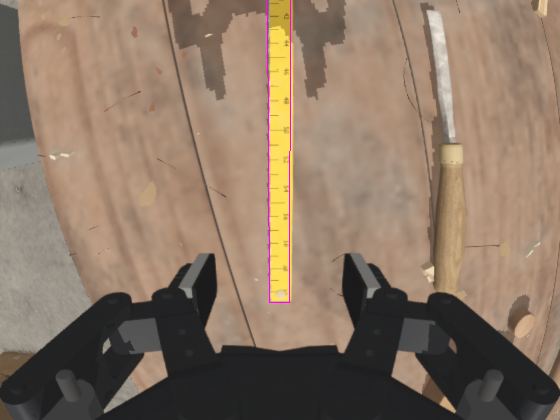

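The predicted rule outline matches the wrist picture: edges near columns 268 and 291, end at row 302. The chisel is clear of the right finger, so I'll grasp and lift.

```bash
python3 - <<'E'
from h import *
p,r=bench(0,0); arm.move_straight(p,feed=.1)
print(monitor.current_tool_pos(),monitor.current_ft_force())
claw.grip(0.0,60); print(monitor.current_gripper_width(),monitor.current_ft_force())
p,r=bench(.15,0); arm.move_straight(p,feed=.15)
for n in("wrist","top"): cv2.imwrite(f"pics/{n}2.png",cams.grab_frame(n))
print(monitor.current_gripper_width(),monitor.current_ft_force(),monitor.current_ft_torque(),monitor.current_clock())
E
```

```text
[ 0.45383491 -0.26672227  0.0754742 ] [0.11920009 0.02294277 0.73491086]
0.1500922510105295 [-0.13233061  0.15782726  7.1988558 ]
0.15043309895710524 [-0.74607189  0.00169933 -1.51350259] [-0.07305545 -0.02722277 -0.0388243 ] 5.8667
```

View pics/wrist2.png

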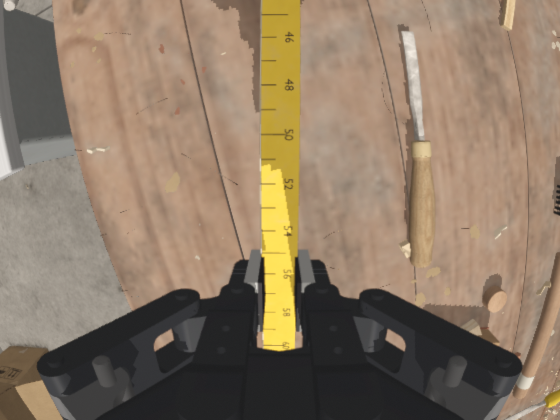

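View pics/top2.png

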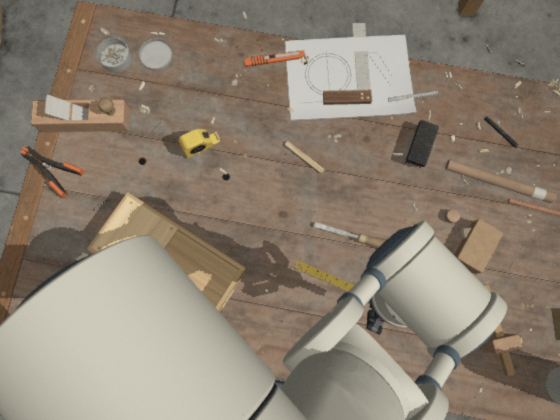

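The rule is held straight between the pads, with its tail end at row ~348 in the wrist view. Next I'll move above the opening, tilted, and check with an overlay.

```bash
cat >> h.py <<'E'
def overlay(name,fn):
    im=cams.grab_frame(name); c=cams.calibration(name);K=c["camera_matrix"];T=c["T"]
    t=np.array(monitor.current_tool_pos()); M=R.from_rotvec(monitor.current_ee_rot()).as_matrix()
    u,y,n=M[:,0],M[:,1],-M[:,2]; C=t-S*u-TIP*n
    P=np.array([C+a*u+b*y+.016*n for a,b in((.1165,.008),(.1165,-.008),(-.1165,-.008),(-.1165,.008))])
    q=(P-T[:3,3])@T[:3,:3]
    if name=="wrist":
        rr=np.hypot(q[:,0],q[:,1]); px=q[:,:2]/rr[:,None]*(np.arctan2(rr,q[:,2])*K[0,0])[:,None]+K[:2,2]
    else: px=(q@K.T)[:,:2]/q[:,2:]
    cv2.polylines(im,[px.round().astype(int)],True,(255,0,255),1); cv2.imwrite(fn,im); print(name,px.round(0).tolist())
E
python3 - <<'E'
from h import *
p,r=till(-.015,.13,25,0); arm.movep(p,r)
overlay("wrist","pics/w3.png"); overlay("scene","pics/s3.png"); print(monitor.current_clock(), monitor.current_tool_pos()-p)
E
```

```text
wrist [[298.0, -88.0], [262.0, -88.0], [265.0, 386.0], [294.0, 386.0]]
scene [[237.0, 260.0], [239.0, 266.0], [337.0, 214.0], [334.0, 209.0]]
7.2083 [ 0.00028601 -0.00079071 -0.00017531]
```

View pics/w3.png

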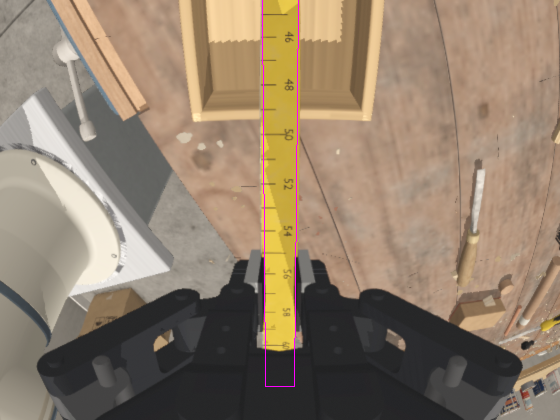

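View pics/s3.png

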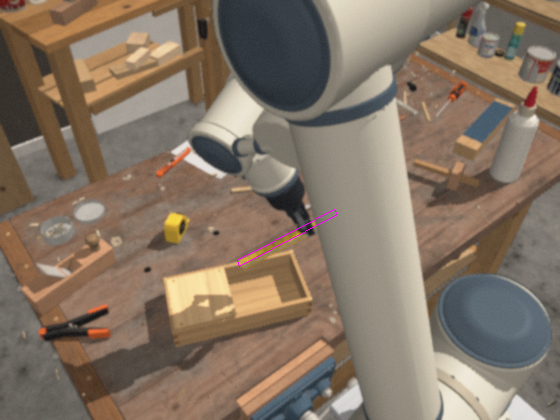

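The overlay fits the held rule in both views (lead end at about (238,263) in the scene view), and the rule is centred on the till laterally. Now to dip it in, pausing partway to check forces.

```bash
python3 - <<'E'
from h import *
for w in [(-.015,.016,25),(.050,.016,20)]:
    p,r=till(*w,0); arm.move_straight(p,r,feed=.08)
    print(w,np.round(monitor.current_tool_pos()-p,4),np.round(monitor.current_ft_force(),1),np.round(monitor.current_ft_torque(),2))
overlay("wrist","pics/w4.png"); overlay("scene","pics/s4.png"); print(monitor.current_clock())
E
```

```text
(-0.015, 0.016, 25) [0.0002 0.     0.0003] [ 0.3  0.6 -1.9] [ 0.19 -0.1  -0.04]
(0.05, 0.016, 20) [-0.0002 -0.0002 -0.    ] [-0.8  0.2 -1.3] [ 0.16 -0.1   0.02]
wrist [[298.0, -88.0], [262.0, -88.0], [265.0, 386.0], [294.0, 386.0]]
scene [[212.0, 298.0], [213.0, 303.0], [308.0, 261.0], [305.0, 255.0]]
9.7167
```

View pics/w4.png

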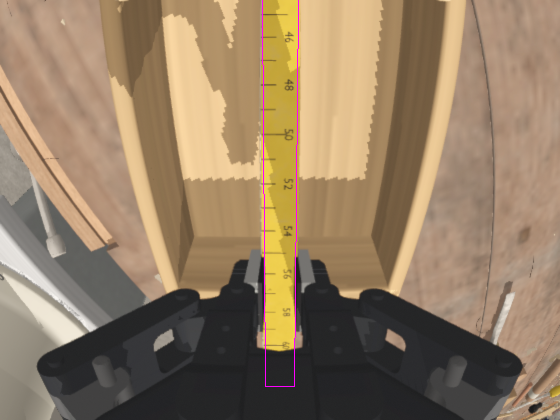

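View pics/s4.png

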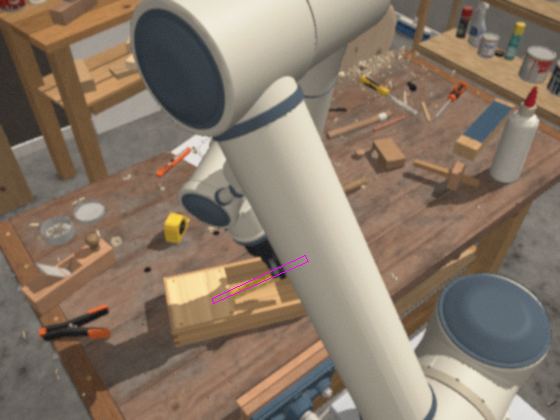

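The rule is in line with the till and its lead end is under the cover, with no contact forces. I'll continue and lay it down.

```bash
python3 - <<'E'
from h import *
for w in [(.080,.014,14),(.100,.012,11),(.118,.011,5),(.120,.0095,0)]:
    p,r=till(*w,0); arm.move_straight(p,r,feed=.05)
    f=np.array(monitor.current_ft_force())
    print(w,np.round(monitor.current_tool_pos()-p,4),np.round(f,1),np.round(monitor.current_ft_torque(),2))
    if np.linalg.norm(f)>15: break
overlay("wrist","pics/w5.png"); print(monitor.current_clock())
E
```

```text
(0.08, 0.014, 14) [-0.     -0.0002  0.0001] [ 0.1 -0.7 -1.3] [ 0.1  -0.03  0.  ]
(0.1, 0.012, 11) [-0.0001 -0.     -0.0001] [-0.3 -0.7 -0.5] [ 0.04  0.04 -0.01]
(0.118, 0.011, 5) [-0.     -0.0002  0.0001] [ 0.2 -0.3 -0. ] [-0.02  0.05  0.02]
(0.12, 0.0095, 0) [ 0.0001 -0.0001  0.0002] [-0.3  0.8  0.1] [-0.    0.01 -0.04]
wrist [[298.0, -88.0], [262.0, -88.0], [265.0, 386.0], [294.0, 386.0]]
11.8917
```

View pics/w5.png

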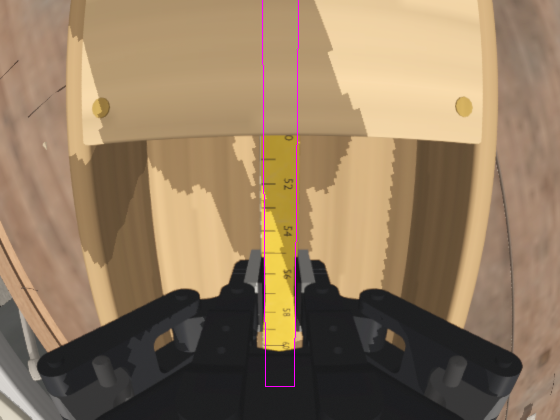

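The rule is level, goes under the cover, and its weight is already partly on the floor (wrist force ~0). Releasing.

```bash
python3 - <<'E'
from h import *
claw.grip(0.45)
print(monitor.current_ft_force(),monitor.current_gripper_width())
p=np.array(monitor.current_tool_pos()); arm.move_straight(p+[0,0,.12],feed=.12)
cv2.imwrite("pics/w6.png",cams.grab_frame("wrist"))
arm.move_j([-1.325,0.494,1.345,0,1.302,-0.096])
im=cams.grab_frame("top"); cv2.imwrite("pics/t6.png",cv2.resize(im[185:335,80:255],None,fx=4,fy=4,interpolation=cv2.INTER_CUBIC))
for t in ("rule","rule_end_a","chisel","stick","tape"):
    print(t,[(np.round(d["xyz"],3).tolist(),round(d["conf"],2)) for d in models.place_of("top",t)[:2]])
print(monitor.current_clock())
E
```

```text
[-1.23588807  0.4434472  -0.77795966] 0.4488217547226232
rule [([0.459, 0.167, 0.007], 0.56)]
rule_end_a [([0.42, 0.067, 0.017], 0.68)]
chisel [([0.59, -0.245, -0.002], 0.79), ([0.439, 0.104, 0.058], 0.62)]
stick [([0.754, -0.086, 0.002], 0.71), ([0.462, 0.166, 0.001], 0.56)]
tape [([0.743, 0.16, 0.002], 0.85)]
16.425
```

View pics/w6.png

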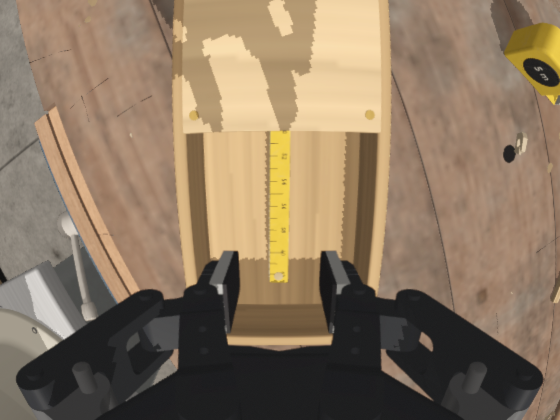

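View pics/t6.png

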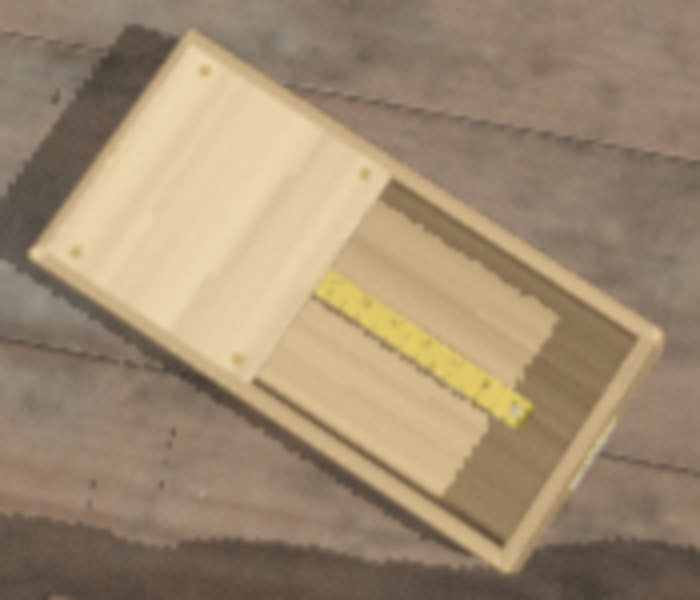

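```bash
python3 -c "
from h import *
workorder.job_done(); print(monitor.current_clock())"
```

```text
the job is handed in; nothing more can be done
the job is handed in; nothing more can be done
```

The folding rule is in the till, flat on the floor and partly under the cover, and I handed the job in at about 16.5 s of the 38 s allowed.

I gripped it 50 mm behind its middle, tilted it 25° and dipped the lead end through the opening. Then I slid it under the cover while levelling it, let go and moved the arm back to its start pose. The free-space wrist force readings stayed below about 3 N. The only higher one was about 7 N when the fingers closed on the rule at the bench.

**Rule position:** the last top view shows it along the till's centreline. From the visible end I put the rule at about y = -106 to +127 mm, inside the ±148 mm limit. The network read that end at z ≈ 17 mm. The covered end can't be seen, so its position is inferred from the rule's length.

**Bystanders:** the network places the chisel, stick and tape within about 4 mm of where they started, which is within its own error.

**Disagreements:** the network also reported lower-confidence "chisel" and "stick" detections inside the till. The pictures show only the rule there, so I took these as false.

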